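# Open the red-lidded cap bin by its lever for a look inside, and ease it shut

### The arm

A 6-joint arm with a two-finger parallel gripper is mounted at the origin on the work surface. World frame = base frame: x ahead of the robot, y to its left, z up, the work surface at z = 0. Lengths are in mm, angles in degrees, forces in N, time in s.
With the tool pointing down it reaches from about 300 to 850 mm from the base axis. Payload 4.2 kg.
Tool frame: the origin (TCP) lies midway between the tips of the shut fingers; the grasp point (between the pads) lies 19 mm behind it (env.grip_point_offset is the distance from the TCP to the grasp point, in mm); z points along the fingers, x is the direction in which the jaws open and shut, and the axes are right-handed (so a half turn about z gives the same grasp; the last joint's range is limited). The gripper opens to 91 mm and grips with 3 to 60 N. Pads are 32 mm wide; open, the fingers measure 118 mm over their backs; the gripper's body (76 mm by 178 mm) begins 60 mm behind the grasp point.
Start: joints at [-72.307, 18.312, 89.639, -0, 72.044, -1.146], TCP at [185.675, -544.213, 213.976] pointing down, gripper open.
Joint ranges: [-177.97, 177.97], [-48.28, 115.42], [12.27, 149.76], [-77.06, 257.06], [2.81, 150.46], [-146.56, 146.56]. Speed limits (degrees/s): [147.25, 147.25, 180, 180, 180, 180].

### API

Orientations are given as [roll, pitch, yaw] about the fixed x, y, z axes, in that order (R = Rz(yaw) Ry(pitch) Rx(roll)).
In Python, from workcell import env gives the robot as it stands.
- The arm moves only by the shell command python3 -m pendant 'ROWS' [FORCE]. ROWS is JSON, a list of rows, each an object with "xyz": the shift along the tool's x, y, z in m, a list of three; "roll": the turn about the tool's z in degrees; "jaw": the closure, from 0 (fully open) to 1 (shut). A call has exactly 8 rows; each row is the pose to reach, as a shift and turn from the pose commanded when the call began, along the tool's axes at that moment; what a row does not reach only later rows make up. A row lasts 1/8 s, in which the tool goes at most 62.5 mm and 10.7 degrees, less where a joint would pass 70% of its speed; a pose out of reach is approached as far as the arm can. A call with a gripper value outside its range is refused whole. The fingers move at their own pace and stop on an object; FORCE is the grip in N (left out, the last holds). Time passes only in rows, so rows that repeat a pose let the fingers close, or fill a call up. It gives the time, the measured TCP pose, the force and the opening at its end, in the units of the state.
- env.state(): the state, without advancing time (a new reading comes with each control period).
- env.grab_frame(name): name is "scene" or "side" or "wrist"; returns (picture, depth): 480x640x3 uint8, blue, green, red; 480x640 float32, mm along the optical axis (not along the pixel's ray), 0 where there is no reading.
- env.camera_params(name): a dict with "camera_matrix" (3x3 intrinsics, pixels), "cam_to_world" (4x4, takes a point from camera to world coordinates); the wrist camera has in their place "hand_eye" (4x4, takes a point from camera to tool coordinates, whose origin is the TCP and whose axes are the tool frame's). Camera axes: x right, y up, looking along -z (the intrinsics and any distortion apply to the point x, -y, -z); pixel columns grow to the right and rows downward; lengths in mm; the calibration is good to about 2 mm. A picture is of the moment at which its call begins: read the wrist's pose just before it. camera_params takes no time and is no camera call.
- env.job_done(): hands the job in, once; it reports no verdict.
The state is a dict: "time_s": time; "qpos": joint angles; "qvel": joint speeds; "effort": joint torques, N m; "ee_pos": TCP position; "ee_rot": TCP orientation; "force": force on the tool from outside, world axes, zero at the start; "torque": the same for the moment, N m; "gripper_width": finger opening in mm.
Only numpy, scipy, OpenCV 4.12 (cv2) and the standard library are available. Lean on these libraries where they do the work, as an engineer would, in place of code of your own. Each camera call takes 0.05 s, during which the arm holds its last target. There are 200 camera calls.

### The job

The overhead camera needs a view into the red-lidded cap bin: press that bin's front lever all the way down with your fingertips so that the lid opens fully, keep it open for two seconds, then let the lever up slowly so that the lid settles shut without slamming. Work the lid only through the lever (do not touch the lid itself), leave the blue bin shut and everything else standing where it is, and finish clear of everything.

Things in the scene. Friction and masses are not known exactly. Their poses are not given: they have to be found in the camera images.
- red_pad (a point): spot to press on the red bin's lever: on its top face, in the middle of the coloured rectangle (56 x 58), 100 from the lever's hinge, 30 from its outer end. At rest 183 in front of the bin's centre and 95 above the table; fully pressed 55 above the table (40 straight down). Moves with the lever; axes parallel to the bin's at rest.
- red_lever (a joint): angle of the red bin's lever, rad: 0 at rest (up, lid shut), 0.4 down at its rigid stop (lid open). The lid turns 2.875 times as far. Pressing at the pad takes 5 to 12 N. No catch, little damping: the lid's weight returns the lever, and let go from open it slams. Let up over a second or more it closes softly; rising faster than 0.6 rad/s (60 mm/s at the pad) is a slam.
- red_lid: red lid, a plate 170 x 176, 10 thick. Origin on its hinge line along the bin's rear rim, 85 behind the bin's centre, 140 above the table; it runs along own -x. The tilt of its own z from vertical is the lid's angle: 0 shut, about 1.15 rad fully open (the front edge rises and swings away from the lever).
- red_bin: White plastic bin with a red band and lid, fixed: 170 long (own x), 170 wide (own y), 140 high. Origin: centre of its underside. Its front, own -x, faces roughly to the robot; there a steel lever tongue (130 long, 64 wide, 6 thick) sticks out, hinged across the front face 75 above the table, rising 0.2 rad outwards at rest. The lid hinges on the rear rim (+x).
- blue_pad (a point): spot to press on the blue bin's lever: on its top face, in the middle of the coloured rectangle (56 x 58), 100 from the lever's hinge, 30 from its outer end. At rest 183 in front of the bin's centre and 95 above the table; fully pressed 55 above the table (40 straight down). Moves with the lever; axes parallel to the bin's at rest.
- blue_lid: blue lid, a plate 170 x 176, 10 thick. Origin on its hinge line along the bin's rear rim, 85 behind the bin's centre, 140 above the table; it runs along own -x. The tilt of its own z from vertical is the lid's angle: 0 shut, about 1.15 rad fully open (the front edge rises and swings away from the lever).
- blue_bin: White plastic bin with a blue band and lid, fixed: 170 long (own x), 170 wide (own y), 140 high. Origin: centre of its underside. Its front, own -x, faces roughly to the robot; there a steel lever tongue (130 long, 64 wide, 6 thick) sticks out, hinged across the front face 75 above the table, rising 0.2 rad outwards at rest. The lid hinges on the rear rim (+x). Not to be opened.
- sauce_a: red sauce bottle, 68 across, 200 high, to the far left; loose, upright, origin at the centre of its underside; leave it alone
- sauce_b: red sauce bottle, 68 across, 200 high, to the far right; loose, upright, origin at the centre of its underside; leave it alone
- spice_jar: small amber jar with a black cap, 42 across, 65 high, between the two levers; loose, upright, origin at the centre of its underside; leave it alone
- paste_tin: tin with a green band, 72 across, 60 high, near right; loose, upright, origin at the centre of its underside; leave it alone
- steel_cup: open steel cup, 72 across, 75 high, near left; loose, upright, origin at the centre of its underside; leave it alone
- soy: amber bottle with a yellow cap, 52 across, 170 high, between the bins; loose, upright, origin at the centre of its underside; leave it alone

How it is judged (in metres and radians):
On the way, in this order (a step that is already met when the one before it is completed fails the run):
1. the red lid is held fully open (at least 1.05 rad) for 1.5 s (angle between red_lid's own z axis and vertical above 1.05 rad), for 1.5 s.
2. the red lid is shut again (angle between red_lid's own z axis and vertical below 0.06 rad), for 0.2 s.
At the end, for the whole second after the job is handed in: the red lid is shut (within 0.06 rad) and at rest with its lever back up (within 0.02 rad), the blue lid is shut, and the bottles, jar, tin and cup stand within 30 mm of where they were (angle between each of red_lid, blue_lid's own z axis and vertical below 0.06 rad and value of joint red_lever below 0.02 rad and angular speed of red_lid below 0.1 rad/s and not (distance of sauce_a from where it was at the start of the episode above 0.03 m or angle between sauce_a's own z axis and vertical above 0.3 rad) and not (distance of sauce_b from where it was at the start of the episode above 0.03 m or angle between sauce_b's own z axis and vertical above 0.3 rad) and not (distance of spice_jar from where it was at the start of the episode above 0.03 m or angle between spice_jar's own z axis and vertical above 0.3 rad) and not (distance of paste_tin from where it was at the start of the episode above 0.03 m or angle between paste_tin's own z axis and vertical above 0.3 rad) and not (distance of steel_cup from where it was at the start of the episode above 0.03 m or angle between steel_cup's own z axis and vertical above 0.3 rad) and not (distance of soy from where it was at the start of the episode above 0.03 m or angle between soy's own z axis and vertical above 0.3 rad)); the robot touches nothing.
It fails at once if the red lid slams: its lever rises faster than 0.6 rad/s (velocity of joint red_lever below -0.6 rad/s).
It fails at once if the robot touches a lid (contact force between any of the fingers, the arm and red_lid above 1 N or contact force between any of the fingers, the arm and blue_lid above 1 N).
It fails at once if the blue bin is opened (angle between blue_lid's own z axis and vertical above 0.15 rad).
It fails at once if a bottle, jar, tin or cup is moved, lifted or tipped ((distance of sauce_a from where it was at the start of the episode above 0.03 m or angle between sauce_a's own z axis and vertical above 0.3 rad) or (distance of sauce_b from where it was at the start of the episode above 0.03 m or angle between sauce_b's own z axis and vertical above 0.3 rad) or (distance of spice_jar from where it was at the start of the episode above 0.03 m or angle between spice_jar's own z axis and vertical above 0.3 rad) or (distance of paste_tin from where it was at the start of the episode above 0.03 m or angle between paste_tin's own z axis and vertical above 0.3 rad) or (distance of steel_cup from where it was at the start of the episode above 0.03 m or angle between steel_cup's own z axis and vertical above 0.3 rad) or (distance of soy from where it was at the start of the episode above 0.03 m or angle between soy's own z axis and vertical above 0.3 rad)).
It also fails if it takes over 51 s, if anything falls off the work surface, if the arm or the gripper's body presses on something with over 40 N, if the wrist force passes 120 N, or if a joint passes its speed limit or range.

## Working session

There is one attempt and no reset: what is moved stays moved. The work goes in short steps, Python scripts to look and compute and a shell command to move; the robot and the scene stay as the last step left them, time stands still between calls to the robot, and variables do not carry over. Pictures are saved under pics/ and viewed, about 8 in all and at most 12, crops included, and the job is handed in when it is done.

```bash
mkdir -p pics; cat > h.py <<'E'
import numpy as np, cv2
from workcell import env
from scipy.spatial.transform import Rotation as R
def cloud(n):
    s=env.state(); im,d=env.grab_frame(n); p=env.camera_params(n)
    K=np.array(p["camera_matrix"]); v,u=np.mgrid[:480,:640]
    x=(u-K[0,2])/K[0,0]*d; y=(v-K[1,2])/K[1,1]*d
    P=np.stack([x,-y,-d],-1)
    if "cam_to_world" in p: T=np.array(p["cam_to_world"])
    else:
        T=np.eye(4);T[:3,:3]=R.from_euler('xyz',s["ee_rot"],degrees=True).as_matrix();T[:3,3]=s["ee_pos"];T=T@np.array(p["hand_eye"])
    return im,d,P@T[:3,:3].T+T[:3,3],p
E
python3 - <<'E'
from h import *
print(env.state())
for n in ["scene","side"]:
    im,d,W,p=cloud(n); cv2.imwrite(f"pics/{n}1.png",im); np.save(f"{n}1.npy",W); print(n,[k for k in p],p.get("distortion"),np.round(p["cam_to_world"],2).tolist())
E
```

```text
{'time_s': 0.0, 'qpos': array([-7.23063345e+01,  1.83507519e+01,  8.97071215e+01, -2.79374106e-04,
        7.20450035e+01, -1.14527198e+00]), 'qvel': array([ 0.01862487, -0.00024352,  0.01619329, -0.07009943,  0.04046718,
        0.00402761]), 'effort': array([-1.67376806e-03, -4.12466025e+01, -2.31974173e+01,  7.26065249e-02,
        4.55706054e-02, -1.23600112e-04]), 'ee_pos': array([ 185.51979294, -543.69948436,  213.12436409]), 'ee_rot': array([-1.79998209e+02,  1.02861709e-01, -7.11609746e+01]), 'force': array([-0.6576783 , -0.23107958,  0.59395722]), 'torque': array([-0.01581125, -0.01847733,  0.00454839]), 'gripper_width': 90.97068520228194}
scene ['camera_matrix', 'cam_to_world'] None [[-0.77, -0.49, 0.4, 1154.51], [0.63, -0.59, 0.5, 794.03], [-0.01, 0.65, 0.76, 1320.82], [0.0, 0.0, 0.0, 1.0]]
side ['camera_matrix', 'cam_to_world'] None [[-0.88, 0.23, -0.41, -22.91], [-0.47, -0.46, 0.75, 956.61], [-0.02, 0.86, 0.52, 767.28], [0.0, 0.0, 0.0, 1.0]]
```

View pics/scene1.png

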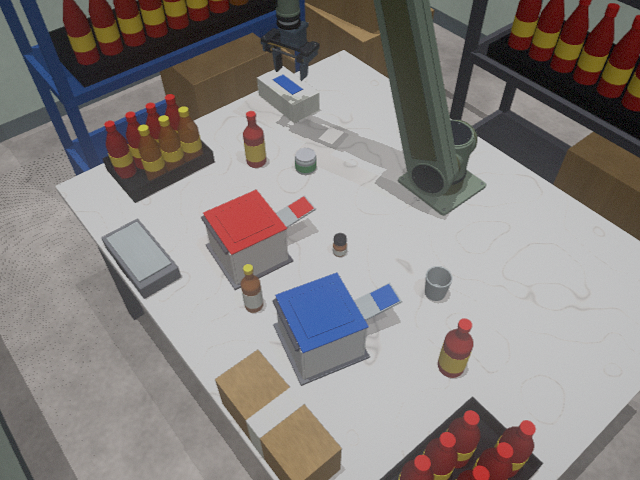

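View pics/side1.png

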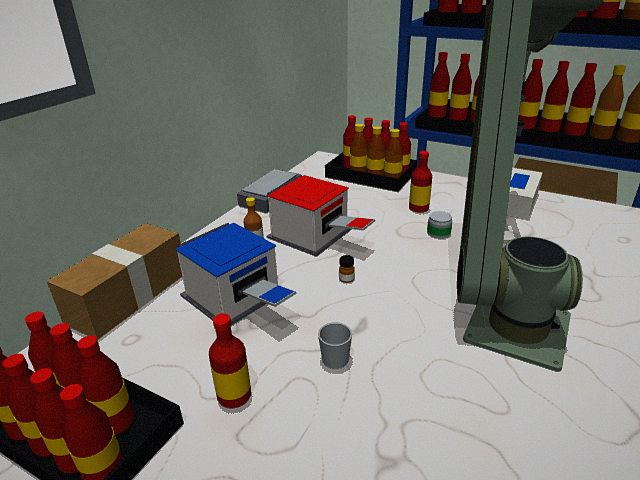

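The scene picture shows the red lid near (246,222) and its lever pad near (301,208). The blue pad is at (385,297), the jar at (340,244), the tin at (306,160) and sauce_b at (254,140). The gripper is at the back, over a white box at (288,90).

```bash
python3 - <<'E'
from h import *
for n in ["scene","side"]:
    W=np.load(n+"1.npy"); im=cv2.imread(f"pics/{n}1.png"); h=cv2.cvtColor(im,cv2.COLOR_BGR2HSV)
    red=((h[...,0]<8)|(h[...,0]>172))&(h[...,1]>150)&(h[...,2]>80)
    X,Y,Z=W[...,0],W[...,1],W[...,2]
    for nm,zr in (("lid",(138,165)),("pad",(80,112))):
        m=red&(Z>zr[0])&(Z<zr[1])&(X>200)&(X<900)
        c,l,st,ce=cv2.connectedComponentsWithStats(m.astype(np.uint8))
        for i in range(1,c):
            if st[i,4]>60:
                Q=W[l==i]; r=cv2.minAreaRect(Q[:,:2].astype(np.float32)); print(n,nm,st[i,4],ce[i].round(),np.median(Q,0).round(1),"rect",np.round(r[0],1),np.round(r[1],1),round(r[2],1), "z",np.percentile(Q[:,2],[5,95]).round(1))
W=np.load("scene1.npy")
for nm,u,v in [("jar",340,238),("tin",306,154),("sauceb",254,118),("soy",248,270),("box",288,85),("bluepad",385,297),("blidc",320,310)]: print(nm,W[v,u].round())
E
```

```text
scene lid 92 [172. 113.] [ 566.5 -682.9  152.3] rect [ 568.5 -687.4] [35.  44.1] 51.2 z [140.7 163.4]
scene lid 102 [153. 122.] [ 636.3 -684.3  151.3] rect [ 636.3 -685.7] [27.  39.5] 54.8 z [140.  162.3]
scene lid 84 [132. 131.] [ 707.5 -683.8  151.1] rect [ 708.8 -686.2] [26.1 39. ] 51.2 z [138.6 162.7]
scene lid 2824 [244. 221.] [ 650.  -150.   146.5] rect [ 646.4 -154.7] [178.5 168. ] 83.1 z [141.6 151.7]
scene lid 234 [497. 469.] [641.6 715.9 151.4] rect [639.4 715. ] [28.3 47.7] 32.1 z [140.  163.8]
scene pad 91 [176.  22.] [  222.6 -1265.8    96.6] rect [  223.6 -1268.5] [34.2 60.2] 36.4 z [ 82.2 108.9]
scene pad 120 [155.  30.] [  318.8 -1263.3    93.4] rect [  319.  -1269.5] [34.9 71.4] 50.4 z [ 81.6 109.7]
scene pad 107 [133.  39.] [  417.8 -1264.4    95.1] rect [  417.3 -1266.6] [38.6 67.1] 58.4 z [ 81.2 108.5]
scene pad 129 [110.  47.] [  517.3 -1262.2    96.1] rect [  517.4 -1268.6] [40.5 67.3] 62.7 z [ 81.9 110.8]
scene pad 119 [86. 57.] [  616.4 -1262.3    94.9] rect [  618.5 -1264.7] [33.6 63.7] 61.7 z [ 83.2 109.8]
scene pad 227 [300. 207.] [ 470.5 -136.1   93.1] rec
[... 704 characters left out ...]
684.2 636.9] [33.7 19.7] 32.7 z [140.9 163.7]
side lid 267 [ 91. 374.] [612.1 636.3 153.4] rect [615.4 636.5] [36.7 22.2] 29.5 z [139.6 163.6]
side lid 147 [ 18. 392.] [682.5 719.7 157.1] rect [684.2 719.4] [28.1 16.4] 34.1 z [147.1 164.2]
side lid 172 [ 46. 409.] [612.8 719.7 155.9] rect [613.7 719. ] [30.2 13. ] 27.9 z [143.1 163.7]
side lid 220 [ 76. 426.] [542.8 719.8 156.2] rect [544.6 720.8] [29.1 19.3] 30.8 z [143.6 164.1]
side pad 164 [359. 222.] [ 469.7 -137.    96.5] rect [ 470.6 -139.2] [65.9 58.4] 85.3 z [ 90.4 101.9]
jar [438.   8.  61.]
tin [ 293. -331.   64.]
sauceb [ 398. -453.  189.]
soy [744.   7. 168.]
box [ 122. -649.   81.]
bluepad [497. 251.  94.]
blidc [673. 203. 149.]
```

The pad is at (469.5,-137,95) and the lid centre at (648,-156). They are 180 apart with the bin yawed about -6.5°, and both fit the given sizes. I'll set the jaws along the bin's y (tool yaw -96), close them and approach high.

```bash
python3 -m pendant '[{"xyz":[-0.01,-0.015,-0.02],"roll":3,"jaw":1},{"xyz":[-0.03,-0.04,-0.04],"roll":6,"jaw":1},{"xyz":[-0.055,-0.075,-0.05],"roll":10,"jaw":1},{"xyz":[-0.08,-0.11,-0.05],"roll":14,"jaw":1},{"xyz":[-0.105,-0.145,-0.05],"roll":18,"jaw":1},{"xyz":[-0.13,-0.18,-0.05],"roll":22,"jaw":1},{"xyz":[-0.145,-0.2,-0.05],"roll":25,"jaw":1},{"xyz":[-0.145,-0.2,-0.05],"roll":25,"jaw":1}]' 20; python3 -c "
from h import *
s=env.state();p=s['ee_pos'];Rm=R.from_euler('xyz',s['ee_rot'],degrees=True).as_matrix()
print(Rm.round(3),Rm.T@(np.array([469.5,-137,180])-p),s['qpos'])"
```

```text
time_s: 1.1
ee_pos: [328.6, -341.2, 263.8]
ee_rot: [180.0, 0.0, -96.0]
force: [-0.1, 0.2, -0.5]
gripper_width: 14.1
[[-0.104 -0.995 -0.   ]
 [-0.995  0.104  0.   ]
 [-0.     0.    -1.   ]] [-217.70077233 -118.93130259   83.77447738] [-4.74640114e+01  7.37583651e+00  9.69760270e+01 -4.86835308e-03
  7.56804653e+01  4.85148676e+01]
```

```bash
python3 -m pendant '[{"xyz":[-0.015,-0.01,0.005],"roll":0,"jaw":1},{"xyz":[-0.045,-0.025,0.015],"roll":0,"jaw":1},{"xyz":[-0.085,-0.045,0.03],"roll":0,"jaw":1},{"xyz":[-0.125,-0.07,0.045],"roll":0,"jaw":1},{"xyz":[-0.165,-0.09,0.06],"roll":0,"jaw":1},{"xyz":[-0.2,-0.108,0.075],"roll":0,"jaw":1},{"xyz":[-0.218,-0.119,0.084],"roll":0,"jaw":1},{"xyz":[-0.218,-0.119,0.084],"roll":0,"jaw":1}]'; python3 - <<'E'
from h import *
s=env.state();print(s['ee_pos'],s['force'],s['gripper_width'])
im,d,W,p=cloud("wrist"); a=im
im2,d2,W2,_=cloud("scene")
cv2.imwrite("pics/c1.png",np.hstack([cv2.resize(im,(400,300)),cv2.resize(im2[120:360,160:480],(400,300))]))
h=cv2.cvtColor(im,cv2.COLOR_BGR2HSV)
m=((h[...,0]<8)|(h[...,0]>172))&(h[...,1]>150)&(h[...,2]>60)&(W[...,2]>75)&(W[...,2]<115)
if m.sum()>50:
    Q=W[m]; print(m.sum(),np.median(Q,0).round(1),cv2.minAreaRect(Q[:,:2].astype(np.float32)))
E
```

```text
time_s: 2.1
ee_pos: [469.8, -138.4, 179.0]
ee_rot: [179.9, -0.0, -96.0]
force: [0.3, -0.6, -0.2]
gripper_width: 0.5
[ 469.81695815 -138.39660853  178.96180353] [ 0.33238594 -0.55188183 -0.2222968 ] 0.4736518567315877
5978 [ 472.4 -140.3   94.3] ((468.9234313964844, -138.36155700683594), (57.99673080444336, 54.960411071777344), 82.9472427368164)
```

View pics/c1.png

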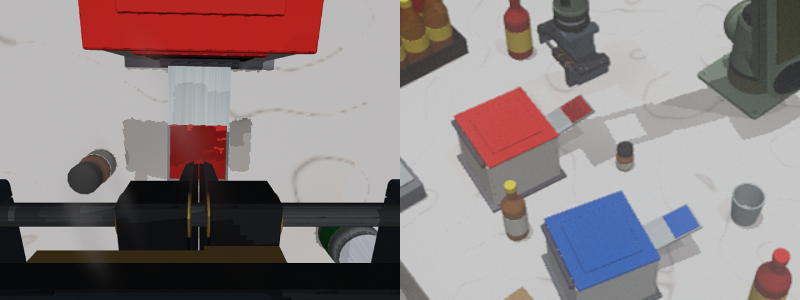

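The wrist picture shows the shut fingers above the red pad (190,150), well clear of the jar and the lid. The wrist measurement agrees: the pad is at (469,-138). Descending to 10 mm above it.

```bash
python3 -m pendant '[{"xyz":[0,0,0.008],"roll":0,"jaw":1},{"xyz":[0,0,0.02],"roll":0,"jaw":1},{"xyz":[0,0,0.035],"roll":0,"jaw":1},{"xyz":[0,0,0.05],"roll":0,"jaw":1},{"xyz":[0,0,0.062],"roll":0,"jaw":1},{"xyz":[0,0,0.07],"roll":0,"jaw":1},{"xyz":[0,0,0.074],"roll":0,"jaw":1},{"xyz":[0,0,0.074],"roll":0,"jaw":1}]'
python3 -m pendant '[{"xyz":[0,0,0.003],"roll":0,"jaw":1},{"xyz":[0,0,0.006],"roll":0,"jaw":1},{"xyz":[0,0,0.009],"roll":0,"jaw":1},{"xyz":[0,0,0.012],"roll":0,"jaw":1},{"xyz":[0,0,0.015],"roll":0,"jaw":1},{"xyz":[0,0,0.018],"roll":0,"jaw":1},{"xyz":[0,0,0.021],"roll":0,"jaw":1},{"xyz":[0,0,0.024],"roll":0,"jaw":1}]'
```

```text
time_s: 3.2
ee_pos: [469.9, -138.4, 105.9]
ee_rot: [-180.0, -0.0, -96.2]
force: [-0.6, -0.6, -0.6]
gripper_width: 0.9
time_s: 4.2
ee_pos: [468.0, -138.2, 82.0]
ee_rot: [179.8, 0.0, -96.1]
force: [-4.5, 0.6, 5.2]
gripper_width: 0.5
```

Contact made at the expected force, so I'll press on to the stop.

```bash
python3 -m pendant '[{"xyz":[0,0,0.003],"roll":0,"jaw":1},{"xyz":[0,0,0.006],"roll":0,"jaw":1},{"xyz":[0,0,0.009],"roll":0,"jaw":1},{"xyz":[0,0,0.012],"roll":0,"jaw":1},{"xyz":[0,0,0.015],"roll":0,"jaw":1},{"xyz":[0,0,0.018],"roll":0,"jaw":1},{"xyz":[0,0,0.021],"roll":0,"jaw":1},{"xyz":[0,0,0.023],"roll":0,"jaw":1}]'
python3 -m pendant '[{"xyz":[0,0,0.001],"roll":0,"jaw":1},{"xyz":[0,0,0.002],"roll":0,"jaw":1},{"xyz":[0,0,0.003],"roll":0,"jaw":1},{"xyz":[0,0,0.004],"roll":0,"jaw":1},{"xyz":[0,0,0.0045],"roll":0,"jaw":1},{"xyz":[0,0,0.005],"roll":0,"jaw":1},{"xyz":[0,0,0.005],"roll":0,"jaw":1},{"xyz":[0,0,0.005],"roll":0,"jaw":1}]'
python3 - <<'E'
from h import *
im,d,W,p=cloud("side")
cv2.imwrite("pics/open.png",im[100:340,160:480])
h=cv2.cvtColor(im,cv2.COLOR_BGR2HSV)
m=((h[...,0]<8)|(h[...,0]>172))&(h[...,1]>150)&(h[...,2]>60)&(abs(W[...,0]-650)<130)&(abs(W[...,1]+155)<110)&(W[...,2]>130)
Q=W[m]; Q=Q-np.median(Q,0); n=np.linalg.svd(Q,full_matrices=False)[2][2]; print(m.sum(),"tilt",np.arccos(abs(n[2])))
E
```

```text
time_s: 5.2
ee_pos: [469.6, -138.4, 58.8]
ee_rot: [180.0, -0.0, -96.2]
force: [-4.2, 0.6, 10.0]
gripper_width: 0.5
time_s: 6.2
ee_pos: [469.9, -138.5, 57.9]
ee_rot: [-179.9, -0.0, -96.2]
force: [-11.6, 3.3, 35.1]
gripper_width: 0.3
1461 tilt 1.1912426948961439
```

View pics/open.png

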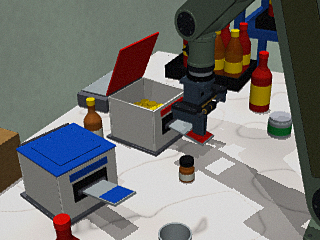

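The lid stands up (139,60), fitted tilt is about 1.19 rad, and the 35 N force means the lever is on its stop. I'll hold for 2 s and then let up at about 16 to 20 mm/s.

```bash
H='x'; python3 -m pendant '[{"xyz":[0,0,0],"roll":0,"jaw":1},{"xyz":[0,0,0],"roll":0,"jaw":1},{"xyz":[0,0,0],"roll":0,"jaw":1},{"xyz":[0,0,0],"roll":0,"jaw":1},{"xyz":[0,0,0],"roll":0,"jaw":1},{"xyz":[0,0,0],"roll":0,"jaw":1},{"xyz":[0,0,0],"roll":0,"jaw":1},{"xyz":[0,0,0],"roll":0,"jaw":1}]'
python3 -m pendant '[{"xyz":[0,0,0],"roll":0,"jaw":1},{"xyz":[0,0,0],"roll":0,"jaw":1},{"xyz":[0,0,0],"roll":0,"jaw":1},{"xyz":[0,0,0],"roll":0,"jaw":1},{"xyz":[0,0,0],"roll":0,"jaw":1},{"xyz":[0,0,0],"roll":0,"jaw":1},{"xyz":[0,0,0],"roll":0,"jaw":1},{"xyz":[0,0,0],"roll":0,"jaw":1}]'
python3 -m pendant '[{"xyz":[0,0,-0.001],"roll":0,"jaw":1},{"xyz":[0,0,-0.002],"roll":0,"jaw":1},{"xyz":[0,0,-0.003],"roll":0,"jaw":1},{"xyz":[0,0,-0.004],"roll":0,"jaw":1},{"xyz":[0,0,-0.005],"roll":0,"jaw":1},{"xyz":[0,0,-0.006],"roll":0,"jaw":1},{"xyz":[0,0,-0.008],"roll":0,"jaw":1},{"xyz":[0,0,-0.01],"roll":0,"jaw":1}]'
```

```text
time_s: 7.25
ee_pos: [469.9, -138.5, 57.9]
ee_rot: [-179.9, -0.0, -96.2]
force: [-11.9, 3.3, 36.2]
gripper_width: 0.5
time_s: 8.25
ee_pos: [469.9, -138.5, 57.9]
ee_rot: [-179.9, -0.0, -96.2]
force: [-11.8, 2.8, 35.7]
gripper_width: 0.5
time_s: 9.25
ee_pos: [469.7, -138.4, 63.9]
ee_rot: [180.0, 0.0, -96.2]
force: [-3.1, 0.5, 2.0]
gripper_width: 0.1
```

```bash
python3 -m pendant '[{"xyz":[0,0,-0.0015],"roll":0,"jaw":1},{"xyz":[0,0,-0.003],"roll":0,"jaw":1},{"xyz":[0,0,-0.0045],"roll":0,"jaw":1},{"xyz":[0,0,-0.006],"roll":0,"jaw":1},{"xyz":[0,0,-0.0075],"roll":0,"jaw":1},{"xyz":[0,0,-0.009],"roll":0,"jaw":1},{"xyz":[0,0,-0.0105],"roll":0,"jaw":1},{"xyz":[0,0,-0.012],"roll":0,"jaw":1}]'
python3 -m pendant '[{"xyz":[0,0,-0.0015],"roll":0,"jaw":1},{"xyz":[0,0,-0.003],"roll":0,"jaw":1},{"xyz":[0,0,-0.0045],"roll":0,"jaw":1},{"xyz":[0,0,-0.006],"roll":0,"jaw":1},{"xyz":[0,0,-0.0075],"roll":0,"jaw":1},{"xyz":[0,0,-0.009],"roll":0,"jaw":1},{"xyz":[0,0,-0.0105],"roll":0,"jaw":1},{"xyz":[0,0,-0.012],"roll":0,"jaw":1}]'
python3 -m pendant '[{"xyz":[0,0,-0.0015],"roll":0,"jaw":1},{"xyz":[0,0,-0.003],"roll":0,"jaw":1},{"xyz":[0,0,-0.0045],"roll":0,"jaw":1},{"xyz":[0,0,-0.006],"roll":0,"jaw":1},{"xyz":[0,0,-0.0075],"roll":0,"jaw":1},{"xyz":[0,0,-0.009],"roll":0,"jaw":1},{"xyz":[0,0,-0.0105],"roll":0,"jaw":1},{"xyz":[0,0,-0.012],"roll":0,"jaw":1}]'
```

```text
time_s: 10.25
ee_pos: [470.1, -138.5, 76.1]
ee_rot: [-180.0, -0.0, -96.2]
force: [-2.7, 0.9, 3.9]
gripper_width: 0.6
time_s: 11.25
ee_pos: [470.8, -138.6, 88.3]
ee_rot: [-179.9, -0.0, -96.2]
force: [1.7, 0.7, 3.7]
gripper_width: 0.5
time_s: 12.25
ee_pos: [467.3, -137.9, 98.9]
ee_rot: [179.7, 0.0, -96.2]
force: [-0.0, -0.2, -0.4]
gripper_width: 0.8
```

```bash
python3 -m pendant '[{"xyz":[0,0,-0.003],"roll":0,"jaw":1},{"xyz":[0,0,-0.01],"roll":0,"jaw":1},{"xyz":[0,0,-0.02],"roll":0,"jaw":1},{"xyz":[0,0,-0.035],"roll":0,"jaw":1},{"xyz":[0,0,-0.055],"roll":0,"jaw":1},{"xyz":[0,0,-0.075],"roll":0,"jaw":1},{"xyz":[0,0,-0.09],"roll":0,"jaw":1},{"xyz":[0,0,-0.1],"roll":0,"jaw":1}]'
python3 -m pendant '[{"xyz":[0,0.01,0],"roll":0,"jaw":1},{"xyz":[0,0.025,0],"roll":0,"jaw":1},{"xyz":[0,0.04,0],"roll":0,"jaw":1},{"xyz":[0,0.055,0],"roll":0,"jaw":1},{"xyz":[0,0.065,0],"roll":0,"jaw":1},{"xyz":[0,0.07,0],"roll":0,"jaw":1},{"xyz":[0,0.07,0],"roll":0,"jaw":1},{"xyz":[0,0.07,0],"roll":0,"jaw":1}]'
python3 - <<'E'
from h import *
im,d,W,p=cloud("scene"); cv2.imwrite("pics/end.png",im)
W0=np.load("scene1.npy"); im0=cv2.imread("pics/scene1.png"); h=cv2.cvtColor(im,cv2.COLOR_BGR2HSV)
red=((h[...,0]<8)|(h[...,0]>172))&(h[...,1]>150)&(h[...,2]>60)
for nm,c,r,z in (("lid",(648,-156),60,(130,170)),("pad",(469,-138),35,(60,115))):
    m=red&(np.hypot(W[...,0]-c[0],W[...,1]-c[1])<r)&(W[...,2]>z[0])&(W[...,2]<z[1])
    Q=W[m]; print(nm,m.sum(),Q.mean(0).round(1)); Q=Q-Q.mean(0); n=np.linalg.svd(Q,full_matrices=False)[2][2]; print("tilt",np.arccos(abs(n[2])))
for nm,u,v in [("jar",340,238),("tin",306,154),("sauceb",254,118),("soy",248,270),("bluepad",385,297),("blid",320,310),("cup",438,272),("saucea",464,328)]: print(nm,(W[v,u]-W0[v,u]).round())
print(env.state()['force'])
E
```

```text
time_s: 13.25
ee_pos: [470.1, -138.5, 201.2]
ee_rot: [-179.9, -0.0, -96.2]
force: [-0.1, -0.1, -0.1]
gripper_width: 0.1
time_s: 14.25
ee_pos: [400.7, -131.0, 200.0]
ee_rot: [-180.0, -0.0, -96.2]
force: [-0.2, 0.7, 0.3]
gripper_width: 0.3
lid 1131 [ 648.9 -154.9  148. ]
tilt 0.0019592957392268622
pad 230 [ 469.5 -136.2   93.2]
tilt 0.19952051220799205
jar [4. 4. 7.]
tin [ -7. -10. -11.]
sauceb [1. 2. 2.]
soy [-1. -1. -1.]
bluepad [-2. -1. -3.]
blid [-1. -1. -3.]
cup [1. 1. 2.]
saucea [-1. -0. -2.]
[ 0.86100695 -0.11679008  0.39334925]
```

View pics/end.png

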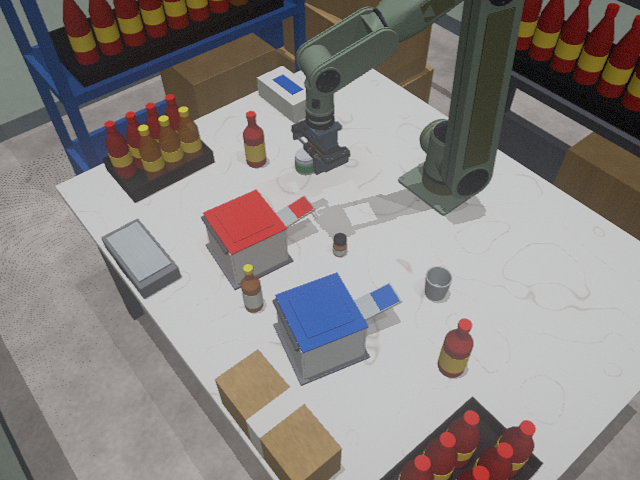

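The red lid is shut (246,222), its pad is back up (301,208), and everything else stands where it was. The gripper is in free air (320,150).

```bash
python3 -c "
from workcell import env
print(env.job_done())"
```

```text
the job is handed in; nothing more can be done
None
```

I pressed the red lever to its stop with shut fingertips, and the lid opened fully. I held it there for just over 2 s, let the lever up over about 3 s, and moved the gripper clear. The job is handed in, at about 14 s of the 51 s allowed.

- **Open:** the side camera fit gave a lid tilt of about 1.19 rad, slightly above the nominal 1.15. The force at the stop was about 35 N.
- **Let-up:** the tool rose at about 12 mm/s for most of the way. I still read contact force at 88 mm, 7 mm below rest. I could not read the lever speed directly, so "no slam" rests on the slow tool speed.
- **Final checks:** the red lid tilt is 0.002 rad and the lever is back at its 0.2 rad rest slope. The pad is within 1–2 mm of its start, and the tool force is about 0.
- **Surroundings:** the blue bin is unchanged (within about 3 mm). The bottles and cup read within about 3 mm of their start.
- **Weakest readings:** single-pixel depth changes of about 9 mm for the jar and 17 mm for the tin. The tin is partly behind the gripper in that picture. Both stand in place in it, so I put these down to edge pixels.

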